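# Fit the knurled grip collar on the upright machine and hold it home

### The arm

A 6-joint arm with a two-finger parallel gripper is mounted at the origin on the work surface. World frame = base frame: x ahead of the robot, y to its left, z up, the work surface at z = 0. Lengths are in m, angles in rad, forces in N, time in s.
With the tool pointing down it reaches from about 0.375 to 0.75 m from the base axis. Payload 9 kg.
Tool frame: the origin (TCP) lies on the centre line of the jaws, within the pads' length; the fingertips stand 14 mm ahead of it and the grasp point (between the pads) lies 5 mm behind it (arm.tcp_to_tips is the distance from the TCP to the fingertips, in m); z points along the fingers, y is the line along which they close (so a half turn about z gives the same grasp; the last joint's range is limited). The gripper opens to 85 mm and grips with 20 to 120 N. Pads are 22 mm wide; open, the fingers measure 114 mm over their backs; the gripper's body (76 mm by 85 mm) begins 54 mm behind the grasp point. The pads swing forward as they close: fully open they stand 13 mm farther back than shut.
Start: joints at [-1.47, 0.104, 0.097, 1.564, 0, 1.353], TCP at [0.188, -0.57, 0.211] pointing down, gripper open.
Joint ranges: [-2.99, 2.99], [-0.84, 1.86], [-1.1, 1.16], [-1.84, 2.11], [-1.51, 1.56], [-3.14, 3.14]. Speed limits (rad/s): [2.22, 2.22, 2.57, 3.14, 3.14, 3.14].

### API

Orientations are given as [roll, pitch, yaw] about the fixed x, y, z axes, in that order (R = Rz(yaw) Ry(pitch) Rx(roll)).
In Python, from workcell import arm gives the robot as it stands.
- The arm moves only by the tool play_rows, never from a script. Its argument "series" is text: rows parted by semicolons, each of 7 numbers parted by spaces: the turn, a rotation vector about the tool's x, y, z in rad, then the shift along the tool's x, y, z in mm, then the closure, from 0 (fully open) to 1 (shut). In form: wx wy wz x y z fingers; .... A call has 1 to 20 rows; each row is the pose to reach, as a shift and turn from the pose commanded when the call began, along the tool's axes at that moment; what a row does not reach only later rows make up. A row lasts 1/10 s, in which the tool goes at most 50 mm and 8.59 degrees, less where a joint would pass 70% of its speed; a pose out of reach is approached as far as the arm can. A call with a gripper value outside its range is refused whole. The fingers move at their own pace and stop on an object; "force" is the grip in N (left out, the last holds). Time passes only in rows, so rows that repeat a pose let the fingers close. It gives the time, the measured TCP pose, the force, the opening and the grip force at its end, in the units of the state.
- arm.read_state(): the state, without advancing time (a new reading comes with each control period).
- arm.read_camera(name): name is "scene" or "top" or "wrist"; returns a dict with "frame" (400x640x3 uint8, red, green, blue), "fov_y" (degrees; the focal length in pixels is half the picture's height over the tangent of half this angle, whatever the lens; pixels are square), "cx", "cy" (the principal point, pixels), "k1" (the pictures are not rectified: a ray, as slopes to the right and down, at radius r is drawn at 1 + k1 r^2 times it, then the intrinsics apply), "pose" (4x4, takes a point from camera to world coordinates). Camera axes: x right, y up, looking along -z (the intrinsics and any distortion apply to the point x, -y, -z); pixel columns grow to the right and rows downward; lengths in m; the calibration is good to about 2 mm. A picture is of the moment at which its call begins. There is no depth.
- arm.sign_off(): hands the job in; it is judged then, once.
Trained networks look in the newest picture that a camera, given by its name, has taken for a name from the list of things; names that differ only in an ending like _2 or _b are one class to them, and where a whole thing is asked for, a point or a joint stands for the part that bears it (a point fixed in the world has none). Each returns a list of dicts, best first, with "confidence" (0 to 1); they miss things now and then, are a little off and sometimes report something else, mostly with a low value. They report only what shows in the picture. A call takes as long as a camera call. They do not tell look-alikes from the thing itself.
- arm.spot_in(camera, thing): "bbox" ([centre column, centre row, width, height] in pixels, round what is visible of it).
The state is a dict: "clock": time; "joint_pos": joint angles; "joint_vel": joint speeds; "joint_efforts": joint torques, N m; "tool_pos": TCP position; "orientation": TCP orientation; "ft_force": force on the tool from outside, world axes, zero at the start; "torque": the same for the moment, N m; "opening": finger opening in m; "grasp_force": force on a finger pad.
Only numpy, scipy, OpenCV 4.12 (cv2) and the standard library are available. Lean on these libraries where they do the work, as an engineer would, in place of code of your own. Each camera call takes 0.05 s, during which the arm holds its last target. There are 200 camera calls.

### The job

Lift the knurled grip collar up off its drying post and lower it, knurled sleeve upright, over the nose of the machine standing in its cradle. Turn it until one of its hidden keyways drops over the nose's side pin, push it fully home against the spring washer, and finish while still gripping it and holding it pushed home. Leave the other parts on the rack, the ink bottle and the ink cup where they are.

Things in the scene. Friction and masses are not known exactly. Their poses are not given: they have to be found in the camera images.
- collar: Loose steel grip collar, knurled outside: upright sleeve 41 mm across, 48 mm tall, 80 to 170 g. Origin on its axis at its lower rim, z up. Bore 25 mm, open below. Three hidden keyways, 8 mm wide, reaching 18 mm from the axis, run 18 mm up inside from the lower rim, along its own +x and 120 degrees either side. It hangs on one of the rack's posts (which one varies), rim 60 mm above the bench.
- collar_top (a point): Centre of the collar's top face, 48 mm above its lower rim. The end wall here is 8 mm thick with a 12 mm hole; its underside (40 mm above the lower rim) rests on the post top. Take the collar from above by its outside, fingers either side.
- rack: Fixed steel drying rack: base plate 85 x 270 x 16 mm with three upright posts in a row along its own y axis, 95 mm apart, the middle one at its centre. Posts are 19 mm across, tops 100 mm above the bench. Origin under the base plate's centre, at bench height.
- home (a point): Point on the upright axis of the machine, on its fixed shoulder face (48 mm across, 70 mm above the bench), where the collar's lower rim sits when fully home. The machine stands in a black cradle 100 x 100 x 30 mm.
- nose_top (a point): Centre of the top of the machine's fixed nose: a 22 mm round spigot 36 mm above the shoulder, top 8 mm tapered to 14 mm. A round side pin 4.5 mm thick sticks out level to 16.5 mm from the axis, its top 22 mm below this point. Its direction varies and is not given: see it beforehand, or feel for it; turning the collar 120 degrees always passes a keyway over it, which goes down if within about 0.1 rad.
- washer (a joint): Spring washer round the foot of the nose, 34 mm across. 0 = up, its face 6 mm above the shoulder; grows as it is pressed down, 0.006 m when level with the shoulder (collar home). It pushes up with about 3 N at 0 and 8 N at 0.006, so a collar that is let go rises off home.
- slim_tube: Bystander: smooth aluminium tube 27 mm across and 56 mm tall hanging on another post of the rack. Origin on its axis 10 mm above its lower rim.
- wide_cap: Bystander: smooth, short aluminium cap 56 mm across and 28 mm tall hanging on another post of the rack. Origin on its axis 18 mm below its lower rim.
- ink_bottle: Bystander: black bottle 36 mm across and 100 mm tall with a white cap, standing on the bench. Origin at its underside.
- ink_cup: Bystander: small steel cup 44 mm across and 35 mm tall, standing on the bench. Origin at its underside.
Things that resemble listed ones, but are neither listed nor needed, are in the scene too. There is more than one size of the part that bears home; the job needs the smallest.

How it is judged:
By the outcome, as a careful person would: the job done as asked, in the order asked, and still so for the second after the job is handed in, while the arm keeps its last pose, push and grip.
It also fails if it takes over 72 s, if anything falls off the work surface, if the arm or the gripper's body presses on something with over 40 N, if the wrist force passes 120 N, or if a joint passes its speed limit or range.

## Working session

There is one attempt and no reset: what is moved stays moved. The work goes in short steps, Python scripts to look and compute and a tool call to move; the robot and the scene stay as the last step left them, time stands still between calls to the robot, and variables do not carry over. Pictures are saved under pics/ and viewed, at most 10 in all, crops included, and the job is handed in when it is done.

Besides the shell and the picture viewer there is one more tool, called after "Request:" as name(argument=value, ...), one argument or row to a line, values as JSON. play_rows: Moves the arm, as the interface text tells. Its arguments: {"type":"object","properties":{"series":{"type":"string"},"force":{"type":"number"}},"required":["series"]}

```bash
mkdir -p pics; cat > h.py <<'E'
from workcell import arm
import numpy as np, cv2
def K(c):
    f=200/np.tan(np.radians(c['fov_y'])/2); return np.array([[f,0,c['cx']],[0,f,c['cy']],[0,0,1.]])
def ray(c,u,v):
    k=K(c); d=np.array([(u-k[0,2])/k[0,0],(v-k[1,2])/k[1,1]]); s=d.copy()
    for _ in range(20): s=d/(1+c['k1']*(s@s))
    P=np.array(c['pose']); return P[:3,3],P[:3,:3]@np.array([s[0],-s[1],-1])
def onz(c,u,v,z):
    o,d=ray(c,u,v); return o+d*(z-o[2])/d[2]
def proj(c,p):
    P=np.array(c['pose']); q=P[:3,:3].T@(np.array(p)-P[:3,3]); s=np.array([q[0],-q[1]])/-q[2]
    s=s*(1+c['k1']*(s@s)); k=K(c); return np.array([k[0,0]*s[0]+k[0,2],k[1,1]*s[1]+k[1,2]])
def save(c,n): cv2.imwrite('pics/'+n+'.png',c['frame'][:,:,::-1])
E
python3 - <<'E'
from h import *
np.set_printoptions(precision=3,suppress=True)
for n in ['top','scene']:
    c=arm.read_camera(n); save(c,n)
    print(n,c['fov_y'],c['cx'],c['cy'],c['k1'],np.array(c['pose']).round(3).tolist())
    for t in ['collar','rack','nose_top','home','washer','slim_tube','wide_cap','ink_bottle','ink_cup']:
        try:
            print(t,[(np.round(b['bbox']).tolist(),round(b['confidence'],2)) for b in arm.spot_in(n,t)[:4]])
        except Exception as e: print(t,e)
s=arm.read_state(); print(s)
E
```

```text
top 44.30855234471033 320.6767381053082 193.970931780819 -0.08924887655659057 [[-0.025, 0.988, -0.149, 0.394], [-1.0, -0.026, -0.006, 0.009], [-0.01, 0.149, 0.989, 1.244], [0.0, 0.0, 0.0, 1.0]]
collar []
rack [([235.0, 202.0, 113.0, 56.0], 0.61)]
nose_top [([466.0, 211.0, 62.0, 56.0], 0.88), ([398.0, 134.0, 58.0, 62.0], 0.87), ([392.0, 230.0, 45.0, 43.0], 0.71)]
home [([399.0, 132.0, 65.0, 58.0], 0.93), ([464.0, 210.0, 56.0, 57.0], 0.88), ([395.0, 233.0, 44.0, 42.0], 0.67)]
washer [([474.0, 204.0, 21.0, 20.0], 0.73), ([391.0, 230.0, 1.0, 4.0], 0.56), ([401.0, 120.0, 21.0, 21.0], 0.51), ([394.0, 230.0, 41.0, 45.0], 0.44)]
slim_tube [([193.0, 189.0, 15.0, 15.0], 0.59)]
wide_cap [([267.0, 205.0, 25.0, 27.0], 0.89), ([315.0, 285.0, 18.0, 22.0], 0.67), ([227.0, 197.0, 14.0, 19.0], 0.6)]
ink_bottle [([321.0, 134.0, 22.0, 19.0], 0.57)]
ink_cup [([314.0, 285.0, 18.0, 18.0], 0.54)]
scene 45.86267161052254 320.4077081248368 199.17196583566331 0.02211125460234215 [[-0.455, -0.501, 0.736, 1.24], [0.89, -0.265, 0.37, 0.367], [0.009, 0.824, 0.567, 0.643], [0.0, 0.0, 0.0, 1.0]]
collar [([424.0, 249
[... 432 characters left out ...]
, 19.0], 0.5), ([185.0, 159.0, 17.0, 17.0], 0.43)]
slim_tube [([472.0, 275.0, 25.0, 36.0], 0.97)]
wide_cap [([382.0, 225.0, 28.0, 31.0], 0.73)]
ink_bottle [([272.0, 277.0, 20.0, 48.0], 0.9)]
ink_cup [([367.0, 192.0, 18.0, 21.0], 0.53)]
{'clock': 1.0, 'joint_pos': array([-1.47 ,  0.104,  0.097,  1.564,  0.   ,  1.353]), 'joint_vel': array([ 0.001,  0.   ,  0.001,  0.002, -0.001,  0.002]), 'joint_efforts': array([  0.001, -55.677,  50.378,   0.001,  -0.   ,   0.   ]), 'tool_pos': array([ 0.188, -0.57 ,  0.211]), 'orientation': array([3.141, 0.   , 0.319]), 'ft_force': array([-0.199, -0.19 , -0.935]), 'torque': array([ 0.023, -0.055,  0.024]), 'grasp_force': 0.0, 'opening': 0.08538916793477468}
```

View pics/top.png

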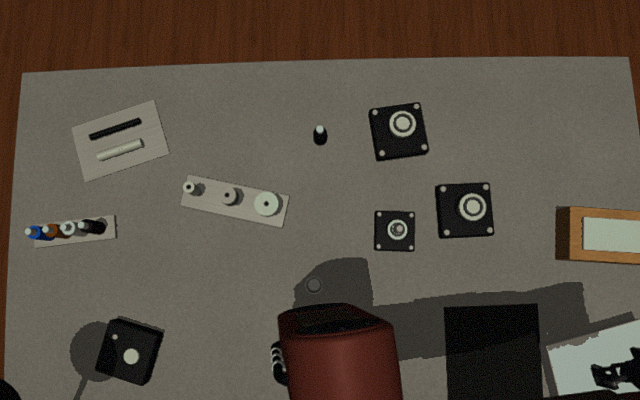

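View pics/scene.png

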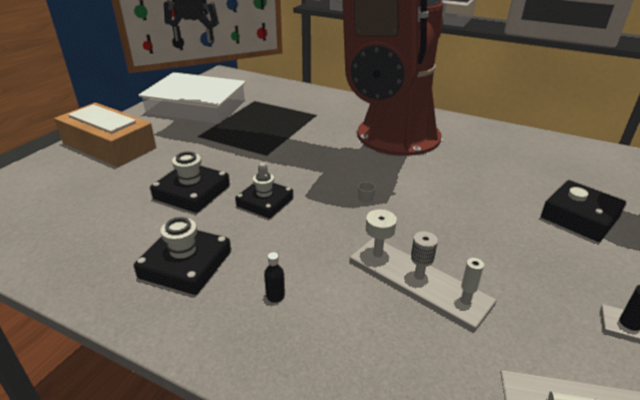

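Collar candidates (scene): knurled sleeve on the middle post (424,249), slim tube (473,275) and wide cap (381,222). I choose the middle one. Machine candidates (top): small cradle (395,231), larger ones (466,211) and (398,134). I choose the small one, and check both in one close crop.

```bash
python3 - <<'E'
from h import *
np.set_printoptions(precision=4,suppress=True)
t=arm.read_camera('top'); s=arm.read_camera('scene')
def crop(c,u,v,w,h,k): return cv2.resize(c['frame'][v-h//2:v+h//2,u-w//2:u+w//2],None,fx=k,fy=k,interpolation=cv2.INTER_CUBIC)
A=np.vstack([np.hstack([crop(t,395,231,50,36,8),crop(t,232,197,50,36,8)]),np.hstack([crop(s,265,185,50,36,8),crop(s,424,245,50,36,8)])])
cv2.imwrite('pics/crop1.png',A[:,:,::-1])
print('machine cradle',onz(t,394.5,231,.03),'collar',onz(t,231,196,.108))
E
```

```text
machine cradle [ 0.4805 -0.1639  0.03  ] collar [0.5668 0.2268 0.108 ]
```

View pics/crop1.png

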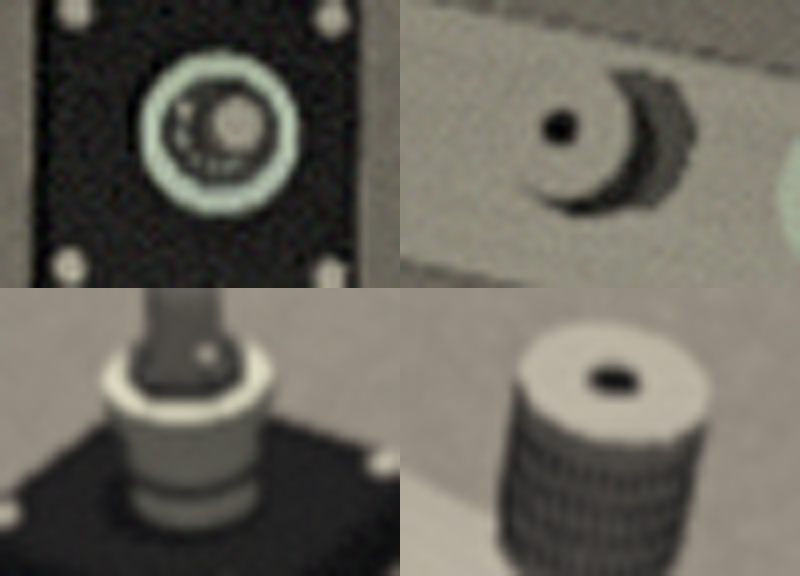

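The crop confirms it: the knurled collar is on the middle post with its top hole at top-view pixel (227,195). The small machine's shoulder ring is centred near (397,229.5), with a bright pin tip at scene pixel (266,175).

```bash
python3 - <<'E'
from h import *
from scipy.optimize import least_squares
np.set_printoptions(precision=4,suppress=True)
t=arm.read_camera('top'); s=arm.read_camera('scene'); w=arm.read_camera('wrist')
print('collar top:',onz(t,227,194.9,.108), 'scene',onz(s,399+(614-400)/8,227+(380-288)/8,.108))
print('home:',onz(t,397.4,229.5,.07),'scene',onz(s,240+187/8,167+(372-288)/8,.07))
print('nose',onz(t,399.9,228.5,.106)); print('pin',onz(s,265.9,175.3,.0818))
# rack direction
print('rack posts', onz(t,192,188,.11), onz(t,267,204,.11))
st=arm.read_state(); from scipy.spatial.transform import Rotation as R
T=R.from_euler('xyz',st['orientation']).as_matrix(); P=np.array(w['pose'])
print('cam in tool',T.T@(P[:3,3]-st['tool_pos']), T.T@P[:3,:3], w['fov_y'])
E
```

```text
collar top: [0.5696 0.2363 0.108 ] scene [0.5678 0.2405 0.108 ]
home: [ 0.481  -0.1653  0.07  ] scene [ 0.4791 -0.1619  0.07  ]
nose [ 0.4805 -0.1659  0.106 ]
pin [ 0.4842 -0.1511  0.0818]
rack posts [0.588  0.3194 0.11  ] [0.5454 0.1418 0.11  ]
cam in tool [ 0.0831  0.0001 -0.1618] [[-0.0003  0.9461  0.3238]
 [ 1.      0.0003 -0.    ]
 [-0.0001  0.3238 -0.9461]] 69.98685090008107
```

Request:
play_rows(
  series="0 0 -1.016 404 -292 0 0;0 0 -1.016 404 -292 0 0;0 0 -1.016 404 -292 0 0;0 0 -1.016 404 -292 0 0;0 0 -1.016 404 -292 0 0;0 0 -1.016 404 -292 0 0;0 0 -1.016 404 -292 0 0;0 0 -1.016 404 -292 0 0;0 0 -1.016 404 -292 0 0;0 0 -1.016 404 -292 0 0;0 0 -1.016 404 -292 0 0;0 0 -1.016 404 -292 0 0;0 0 -1.016 404 -292 0 0",
)

```text
clock: 2.55
tool_pos: [0.4799, -0.1665, 0.2113]
orientation: [-3.141, 0.0, 1.334]
ft_force: [1.1, 0.3, -0.2]
opening: 0.0855
grasp_force: 0.0
```

```bash
python3 - <<'E'
from h import *
np.set_printoptions(precision=4,suppress=True)
w=arm.read_camera('wrist'); save(w,'wrist1'); s=arm.read_state()
import pickle; pickle.dump(w,open('w1.pkl','wb'))
print(s['clock'],s['tool_pos'],s['orientation'],s['joint_pos'])
for p in [(.4805,-.1655,.106),(.4805,-.1655,.07)]: print(proj(w,p))
E
```

```text
2.6 [ 0.4797 -0.1668  0.2113] [-3.1415  0.0003  1.3334] [-0.5925 -0.1772 -0.1778  1.5702 -0.0003  1.2157]
[322.3004 183.6739]
[322.2238 174.0167]
```

View pics/wrist1.png

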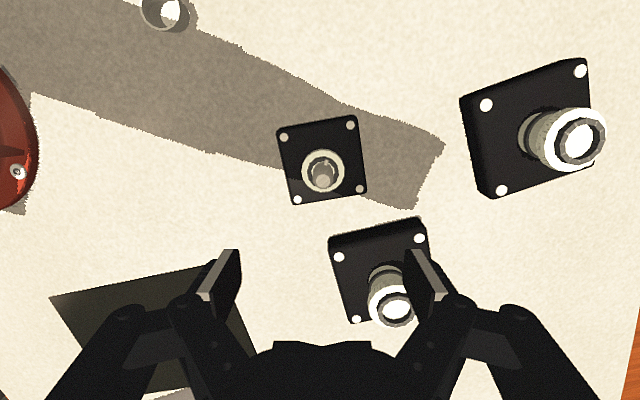

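The wrist view shows the small machine's nose at about (323,175), as predicted. I'll enlarge it for the pin and centre.

```bash
python3 - <<'E'
from h import *
import pickle; np.set_printoptions(precision=4,suppress=True)
w=pickle.load(open('w1.pkl','rb'))
a=cv2.resize(w['frame'][140:205,285:365],None,fx=9,fy=9,interpolation=cv2.INTER_CUBIC)
cv2.imwrite('pics/crop2.png',a[:,:,::-1])
E
```

```text
(no output)
```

View pics/crop2.png

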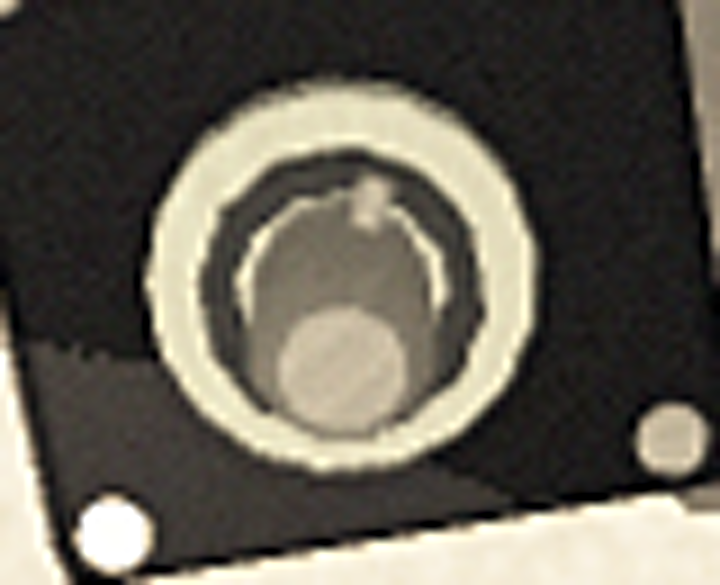

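Request:
play_rows(
  series="0 0 0 413 15 0 0;0 0 0 413 15 0 0;0 0 0 413 15 0 0;0 0 0 413 15 0 0;0 0 0 413 15 0 0;0 0 0 413 15 0 0;0 0 0 413 15 0 0;0 0 0 413 15 0 0;0 0 0 413 15 0 0;0 0 0 413 15 0 0;0 0 0 413 15 0 0",
)

```text
clock: 3.7
tool_pos: [0.5915, 0.2304, 0.2112]
orientation: [-3.141, 0.001, 1.333]
ft_force: [-0.7, -1.0, -0.9]
opening: 0.0855
grasp_force: 0.0
```

```bash
python3 - <<'E'
from h import *
np.set_printoptions(precision=4,suppress=True)
w=arm.read_camera('wrist'); s=arm.read_state()
cv2.imwrite('pics/wrist2.png',w['frame'][:,:,::-1])
import pickle; pickle.dump(w,open('w2.pkl','wb'))
print(s['clock'],s['tool_pos'],s['orientation'],s['joint_pos'])
print(proj(w,(.569,.238,.108)))
print(arm.spot_in('wrist','collar'))
E
```

```text
3.75 [0.5915 0.2301 0.2114] [3.1415 0.0005 1.3326] [ 0.1656  0.2126  0.2164  1.5747 -0.0005  1.9746]
[297.4967 183.3145]
[{'bbox': [296.6, 179.4, 47.5, 51.1], 'confidence': 0.72}]
```

View pics/wrist2.png

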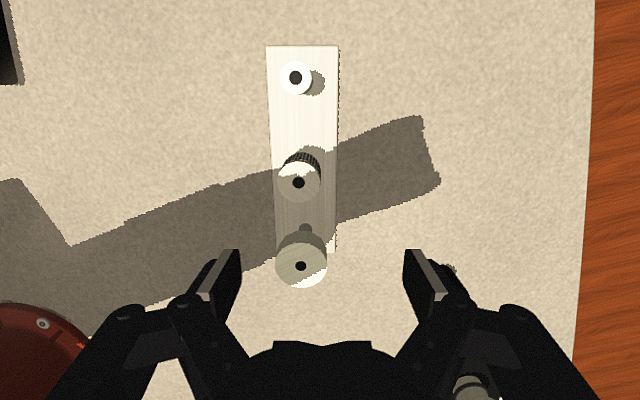

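```bash
python3 - <<'E'
from h import *
import pickle; np.set_printoptions(precision=4,suppress=True)
w=pickle.load(open('w1.pkl','rb')); f=lambda x,y:(285-.44+x/9,140-.44+y/9)
print('nose',onz(w,*f(342,370),.106),'ring',onz(w,*f(345,275),.07),'pin',onz(w,*f(370,205),.0818))
w=pickle.load(open('w2.pkl','rb'))
c=onz(w,298.5,182.5,.108); print('collar',c)
s=arm.read_state(); y=s['orientation'][2]; d=np.array([.5685,.238])-s['tool_pos'][:2]
print(d@[np.cos(y),np.sin(y)], d@[np.sin(y),-np.cos(y)])
E
```

```text
nose [ 0.4815 -0.1626  0.106 ] ring [ 0.4822 -0.1614  0.07  ] pin [ 0.4876 -0.151   0.0818]
collar [0.5702 0.2386 0.108 ]
0.002243734288562147 -0.02424784286961997
```

Request:
play_rows(
  series="0 0 0 3 -23.4 0 0;0 0 0 3 -23.4 30 0;0 0 0 3 -23.4 60 0;0 0 0 3 -23.4 85 0;0 0 0 3 -23.4 105 0;0 0 0 3 -23.4 121 0;0 0 0 3 -23.4 121 0;0 0 0 3 -23.4 121 0.3",
  force=60,
)

```text
clock: 4.6
tool_pos: [0.5696, 0.2399, 0.091]
orientation: [3.141, -0.0, 1.334]
ft_force: [0.4, 0.3, 0.5]
opening: 0.073
grasp_force: 0.0
```

Request:
play_rows(
  series="0 0 0 0 0 0 1;0 0 0 0 0 0 1;0 0 0 0 0 0 1;0 0 0 0 0 0 1;0 0 0 0 0 0 1;0 0 0 0 0 0 1;0 0 0 0 0 0 1;0 0 0 0 0 0 1",
)

```text
clock: 5.4
tool_pos: [0.5693, 0.2405, 0.0902]
orientation: [-3.142, 0.0, 1.335]
ft_force: [-0.0, 0.3, 0.1]
opening: 0.0001
grasp_force: 0.0
```

```bash
python3 - <<'E'
from h import *
w=arm.read_camera('wrist'); s=arm.read_camera('scene')
print(proj(s,(.569,.24,.1)),arm.spot_in('scene','collar'))
a=np.hstack([cv2.resize(s['frame'][130:330,320:520],(400,400)),w['frame'][:,120:520]])
cv2.imwrite('pics/look3.png',a[:,:,::-1])
E
```

```text
[424.66858059 242.2526802 ] [{'bbox': [421.4, 250.2, 28.6, 37.4], 'confidence': 0.72}]
```

View pics/look3.png

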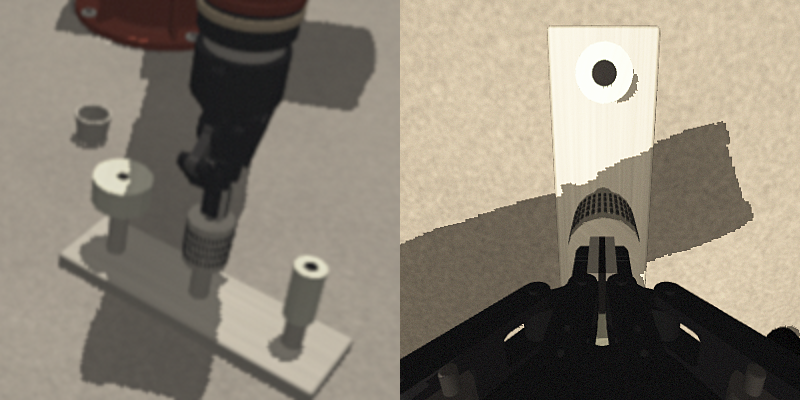

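```bash
python3 - <<'E'
from h import *
np.set_printoptions(precision=4,suppress=True)
print(arm.tcp_to_tips,[a for a in dir(arm) if a[0]!='_']); st=arm.read_state(); print(st['tool_pos'],st['ft_force'],st['opening'])
s=arm.read_camera('scene'); w=arm.read_camera('wrist')
for z in (.076,.09,.108,.12): print(z,proj(s,(.5693,.2405,z)),proj(w,(.5693,.2405,z)))
o,d=ray(s,425.5,237.5); print('fingertip in scene at axis: ', o+d*((.5693-o[0])/d[0]))
E
```

```text
0.014 ['PlanningError', 'read_camera', 'read_state', 'sign_off', 'spot_in', 'tcp_to_tips']
[0.5693 0.2405 0.0903] [ 0.277  -0.6299  0.5362] 0.00015556229546985958
0.076 [423.1263 252.6107] [322.0851 224.8281]
0.09 [424.1488 246.7119] [322.1232 234.3616]
0.108 [425.4928 238.9657] [322.1812 248.8742]
0.12 [426.4077 233.6973] [322.227  260.3374]
fingertip in scene at axis:  [0.5693 0.2401 0.1112]
```

The fingers shut above the collar. Both cameras put the closed tips near z 0.11, about 34 mm higher than the stated tip offset implies, and there is no contact force. So I open, rise a little and go 40 mm lower, checking on the way.

Request:
play_rows(
  series="0 0 0 0 -1 -15 0;0 0 0 0 -1 -15 0;0 0 0 0 -1 -15 0;0 0 0 0 -1 -15 0;0 0 0 0 -1 -15 0;0 0 0 0 -1 -15 0;0 0 0 0 -1 -15 0;0 0 0 0 -1 -5 0;0 0 0 0 -1 5 0;0 0 0 0 -1 12 0;0 0 0 0 -1 18 0;0 0 0 0 -1 18 0",
)

```text
clock: 6.85
tool_pos: [0.5675, 0.2406, 0.0708]
orientation: [-3.14, 0.001, 1.335]
ft_force: [0.7, -0.6, -0.6]
opening: 0.0853
grasp_force: 0.0
```

```bash
python3 - <<'E'
from h import *
np.set_printoptions(precision=4,suppress=True)
st=arm.read_state(); print(st['tool_pos'],st['ft_force'],st['opening'],st['joint_pos'])
w=arm.read_camera('wrist'); s=arm.read_camera('scene')
a=np.hstack([cv2.resize(s['frame'][160:310,350:500],(400,400),interpolation=cv2.INTER_CUBIC),w['frame'][:,120:520]])
cv2.imwrite('pics/look4.png',a[:,:,::-1])
E
```

```text
[0.5675 0.2406 0.0708] [ 0.694  -0.5981 -0.5839] 0.08527962848861256 [ 0.1892  0.1774 -0.0785  1.3169 -0.0001  1.996 ]
```

View pics/look4.png

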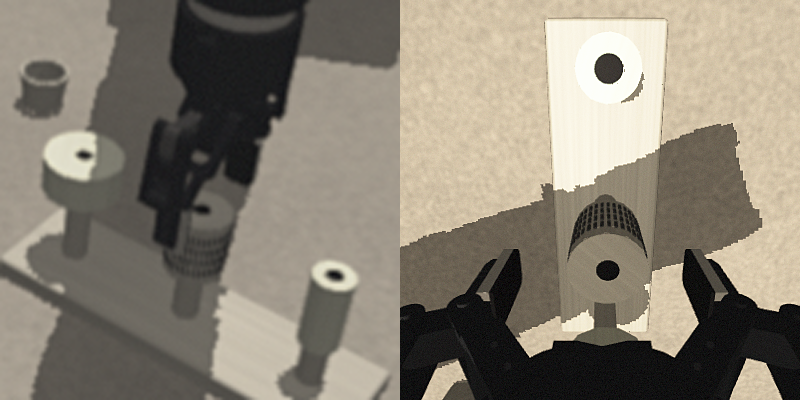

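```bash
python3 - <<'E'
from h import *
np.set_printoptions(precision=4,suppress=True)
w=arm.read_camera('wrist'); st=arm.read_state(); y=st['orientation'][2]
c=onz(w,327,270,.108); d=(c-st['tool_pos'])[:2]; print(c,d@[np.cos(y),np.sin(y)], d@[np.sin(y),-np.cos(y)])
E
```

```text
[0.5702 0.2383 0.108 ] -0.0020620318826927463 0.0022445517999700004
```

Fingers straddle the collar. I centre by (-1.5, +2) mm, go another 20 mm down, and close.

Request:
play_rows(
  series="0 0 0 -1.5 2 5 0;0 0 0 -1.5 2 12 0;0 0 0 -1.5 2 18 0;0 0 0 -1.5 2 20 0;0 0 0 -1.5 2 20 0;0 0 0 -1.5 2 20 1;0 0 0 -1.5 2 20 1;0 0 0 -1.5 2 20 1;0 0 0 -1.5 2 20 1;0 0 0 -1.5 2 20 1;0 0 0 -1.5 2 20 1;0 0 0 -1.5 2 20 1",
  force=60,
)

```text
clock: 8.2
tool_pos: [0.5703, 0.2389, 0.0528]
orientation: [3.141, -0.0, 1.335]
ft_force: [-0.2, 0.2, 5.9]
opening: 0.0401
grasp_force: 60.9
```

Request:
play_rows(
  series="0 0 0 0 0 -10 1;0 0 0 0 0 -30 1;0 0 0 0 0 -60 1;0 0 0 0 0 -90 1;0 0 0 0 0 -90 1;0 0 0 -40 1 -90 1;0 0 0 -80 2 -90 1;0 0 0 -120 2 -90 1;0 0 0 -160 3 -90 1;0 0 0 -200 4 -90 1;0 0 0 -240 5 -90 1;0 0 0 -280 6 -90 1;0 0 0 -320 7 -90 1;0 0 0 -360 7.7 -90 1;0 0 0 -390 7.7 -90 1;0 0 0 -405 7.7 -90 1;0 0 0 -411 7.7 -90 1;0 0 0 -411 7.7 -90 1;0 0 0 -411 7.7 -90 1",
)

```text
clock: 10.1
tool_pos: [0.4815, -0.1615, 0.1422]
orientation: [-3.141, -0.0, 1.336]
ft_force: [0.1, 1.0, -0.9]
opening: 0.0399
grasp_force: 60.7
```

```bash
python3 - <<'E'
from h import *
np.set_printoptions(precision=4,suppress=True)
st=arm.read_state(); print(st['clock'],st['tool_pos'],st['orientation'],st['ft_force'],st['opening'],st['joint_pos'])
t=arm.read_camera('top'); w=arm.read_camera('wrist'); s=arm.read_camera('scene')
a=np.hstack([cv2.resize(s['frame'][100:240,195:335],(400,400),interpolation=cv2.INTER_CUBIC),cv2.resize(w['frame'][100:300,220:420],(400,400))])
cv2.imwrite('pics/look5.png',a[:,:,::-1])
E
```

```text
10.1 [ 0.4815 -0.1615  0.1422] [-3.1414 -0.0004  1.3357] [ 0.1194  0.9796 -0.9412] 0.03990838867274405 [-0.5818 -0.181  -0.3064  1.4457  0.0003  1.224 ]
```

View pics/look5.png

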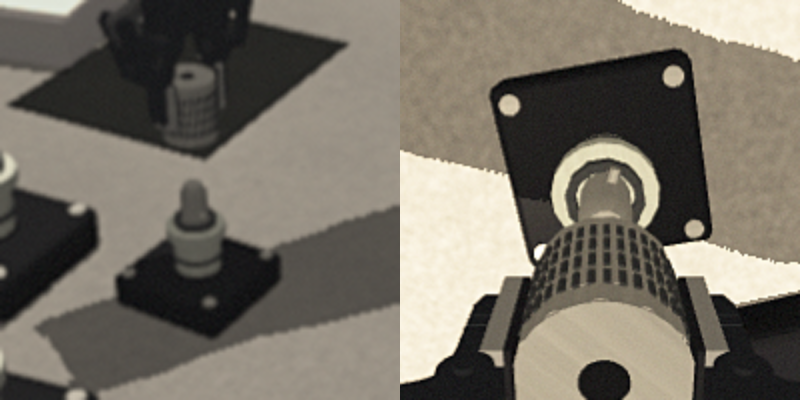

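Collar is held upright above the nose. Descending onto it in checked steps.

Request:
play_rows(
  series="0 0 0 -1 0 15 1;0 0 0 -1 0 30 1;0 0 0 -1 0 38 1;0 0 0 -1 0 43 1;0 0 0 -1 0 47 1;0 0 0 -1 0 51 1;0 0 0 -1 0 54 1;0 0 0 -1 0 54 1;0 0 0 -1 0 54 1",
)

```text
clock: 11.15
tool_pos: [0.4812, -0.1637, 0.0885]
orientation: [3.141, 0.0, 1.335]
ft_force: [0.0, -0.4, -0.9]
opening: 0.04
grasp_force: 60.7
```

Request:
play_rows(
  series="0 0 0 0.5 0 4 1;0 0 0 0.5 0 8 1;0 0 0 0.5 0 10 1;0 0 0 0.5 0 12 1;0 0 0 0.5 0 13 1;0 0 0 0.5 0 13 1;0 0 0 0.5 0 13 1",
)

```text
clock: 11.85
tool_pos: [0.4812, -0.1631, 0.0762]
orientation: [3.141, 0.0, 1.335]
ft_force: [-3.2, 0.4, 7.0]
opening: 0.0399
grasp_force: 61.6
```

Request:
play_rows(
  series="0 0 0 0 0 1 1;0 0 -0.07 0 0 1 1;0 0 -0.14 0 0 1 1;0 0 -0.21 0 0 1 1;0 0 -0.28 0 0 1 1;0 0 -0.35 0 0 1 1;0 0 -0.42 0 0 1 1;0 0 -0.42 0 0 1 1",
)

```text
clock: 12.65
tool_pos: [0.483, -0.164, 0.0761]
orientation: [3.138, 0.003, 1.757]
ft_force: [2.4, 0.1, 8.5]
opening: 0.0403
grasp_force: 61.5
```

Request:
play_rows(
  series="0 0 -0.07 0 0 0 1;0 0 -0.14 0 0 0 1;0 0 -0.21 0 0 0 1;0 0 -0.28 0 0 0 1;0 0 -0.35 0 0 0 1;0 0 -0.42 0 0 0 1;0 0 -0.42 0 0 0 1",
)

```text
clock: 13.35
tool_pos: [0.4812, -0.1631, 0.0744]
orientation: [-3.142, 0.0, 2.176]
ft_force: [-0.1, -0.1, -1.1]
opening: 0.0402
grasp_force: 60.8
```

Request:
play_rows(
  series="0 0 0 0 0 1.5 1;0 0 0 0 0 3 1;0 0 0 0 0 4 1;0 0 0 0 0 4 1",
)

```text
clock: 13.75
tool_pos: [0.481, -0.1629, 0.0699]
orientation: [-3.141, -0.0, 2.174]
ft_force: [-0.9, 0.5, -1.8]
opening: 0.0403
grasp_force: 60.8
```

```bash
python3 -c "
from h import *
s=arm.read_state();print(s['tool_pos'],s['ft_force'],s['torque'],s['orientation'])"
```

```text
[ 0.48098803 -0.16293926  0.06990436] [-0.867668    0.48349216 -1.81227424] [ 0.00850834 -0.03033287  0.00067213] [-3.14132788e+00 -4.32996894e-04  2.17421679e+00]
```

Request:
play_rows(
  series="0 0 0 0 0 2 1;0 0 0 0 0 4 1;0 0 0 0 0 6 1;0 0 0 0 0 7 1;0 0 0 0 0 7 1;0 0 0 0 0 7 1",
  force=80,
)

```text
clock: 14.35
tool_pos: [0.4813, -0.1631, 0.0637]
orientation: [-3.142, 0.0, 2.175]
ft_force: [-3.2, 1.2, 5.6]
opening: 0.0399
grasp_force: 80.9
```

Request:
play_rows(
  series="0 0 0 0 0 1 1;0 0 0 0 0 2 1;0 0 0 0 0 2 1;0 0 0 0 0 2 1;0 0 0 0 0 2 1",
)

```text
clock: 14.85
tool_pos: [0.4813, -0.1631, 0.0628]
orientation: [-3.142, 0.001, 2.175]
ft_force: [-7.9, 4.1, 16.3]
opening: 0.0396
grasp_force: 82.0
```

Request:
play_rows(
  series="0 0 0 0 0 1 1;0 0 0 0 0 1.5 1;0 0 0 0 0 1.5 1;0 0 0 0 0 1.5 1;0 0 0 0 0 1.5 1",
)

```text
clock: 15.35
tool_pos: [0.4813, -0.1632, 0.0628]
orientation: [-3.142, 0.001, 2.175]
ft_force: [-14.3, 7.2, 28.9]
opening: 0.04
grasp_force: 83.4
```

```bash
python3 - <<'E'
from h import *
st=arm.read_state(); print(st['tool_pos'],st['ft_force'],st['torque'])
w=arm.read_camera('wrist'); s=arm.read_camera('scene')
a=np.hstack([cv2.resize(s['frame'][140:240,215:315],(400,400),interpolation=cv2.INTER_CUBIC),cv2.resize(w['frame'][180:380,220:420],(400,400))])
cv2.imwrite('pics/look6.png',a[:,:,::-1])
E
```

```text
[ 0.48133244 -0.16317995  0.06279317] [-14.25242117   7.17182351  28.92946485] [ 1.45577974  2.68340833 -0.0046377 ]
```

View pics/look6.png

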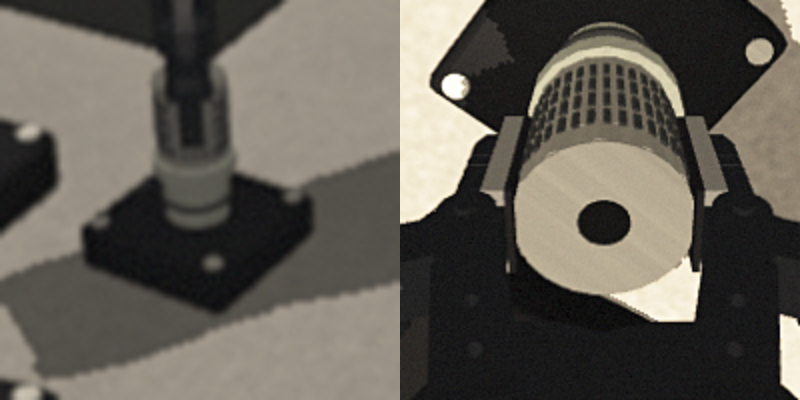

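The collar sits flush on the shoulder: hard stop at tool z 0.0628 with force rising and no further travel. I ease the push slightly and hand in.

Request:
play_rows(
  series="0 0 0 0 0 -0.8 1;0 0 0 0 0 -0.8 1;0 0 0 0 0 -0.8 1",
)

```text
clock: 15.75
tool_pos: [0.4813, -0.1631, 0.0628]
orientation: [-3.142, 0.001, 2.175]
ft_force: [-10.9, 5.9, 21.2]
opening: 0.0392
grasp_force: 82.7
```

```bash
python3 -c "
from h import *
s=arm.read_state();print(s['tool_pos'],s['ft_force'],s['grasp_force']);print(arm.sign_off())"
```

```text
[ 0.48131616 -0.16314419  0.06283137] [-10.90373693   5.88931623  21.24228845] 82.6748823060143
the job is handed in; nothing more can be done
None
```

The knurled collar is keyed over the nose pin of the smallest machine and pushed home against the spring washer; I handed in at about 16 s, still gripping it (about 83 N) and pressing down with about 21 N.

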